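# Check an angled dowel hole with a depth gauge and show the tip

## Robot

A 6-joint arm with a two-finger parallel gripper is mounted at the origin on a cart in front of the work surface, level with it; the furniture and walls round the work are solid. World frame = base frame: x ahead of the robot, y to its left, z up, the work surface at z = 0. Lengths are in m, angles in degrees, forces in N, time in s.
With the tool pointing down it reaches from about 0.25 to 0.725 m from the base axis. Payload 9.7 kg.
Tool frame: the origin (TCP) lies where the fingers leave the gripper's body, on its centre line; the fingertips stand 73 mm ahead of it and the grasp point (between the pads) lies 54 mm ahead of it; y points along the fingers, x is the direction in which the jaws open and shut, and the axes are right-handed (so a half turn about y gives the same grasp; the last joint's range is limited). The gripper opens to 85 mm and grips with 20 to 120 N. Pads are 22 mm wide; open, the fingers measure 114 mm over their backs; the gripper's body (76 mm by 85 mm) begins 54 mm behind the grasp point. The pads swing forward as they close: fully open they stand 13 mm farther back than shut.
Start: joints at [-71.734, 4.979, 10.078, 95.1, 0, 90], TCP at [0.172, -0.522, 0.304] pointing down, gripper open.
Joint ranges: [-179.16, 179.16], [-48.56, 103.87], [-65.8, 70.77], [-126.05, 130.52], [-82.76, 87.17], [-180, 180]. Speed limits (degrees/s): [127.2, 127.2, 147.25, 180, 180, 180].

## Interface

Orientations are given as [roll, pitch, yaw] about the fixed x, y, z axes, in that order (R = Rz(yaw) Ry(pitch) Rx(roll)).
In Python, from workcell import sensors, imaging, bot, models gives the robot as it stands.
- The arm moves only by the tool arm_command, never from a script. Its argument "rows" is one flat list of numbers, 7 for each row, row after row: the shift along the tool's x, y, z in cm, then the turn, a rotation vector about the tool's x, y, z in degrees, then the gripper's target within -1 to 1 (fully open at 1, half-way at 0, shut at -1). A call has 1 to 12 rows; each row is the pose to reach, as a shift and turn from the pose commanded when the call began, along the tool's axes at that moment; what a row does not reach only later rows make up. A row lasts 1/12 s, in which the tool goes at most 41.7 mm and 7.16 degrees, less where a joint would pass 70% of its speed; a pose out of reach is approached as far as the arm can. A call with a gripper value outside its range is refused whole. The fingers move at their own pace and stop on an object; "force" is the grip in N (left out, the last holds). Time passes only in rows, so rows that repeat a pose let the fingers close. It gives the time, the measured TCP pose, the force and the opening at its end, in the units of the state.
- sensors.get_obs(): the state, without advancing time (a new reading comes with each control period).
- imaging.camera(name): name is "side" or "top"; returns a dict with "pixels" (400x640x3 uint8, blue, green, red), "z_map" (400x640 float32, m along the optical axis (not along the pixel's ray), 0 where there is no reading), "camera_matrix" (3x3 intrinsics, pixels), "world_from_camera" (4x4, takes a point from camera to world coordinates). Camera axes: x right, y up, looking along -z (the intrinsics and any distortion apply to the point x, -y, -z); pixel columns grow to the right and rows downward; lengths in m; the calibration is good to about 2 mm. A picture is of the moment at which its call begins.
- bot.job_done(): hands the job in, once; it reports no verdict.
Trained networks look in the newest picture that a camera, given by its name, has taken for a name from the list of things; names that differ only in an ending like _2 or _b are one class to them, and where a whole thing is asked for, a point or a joint stands for the part that bears it (a point fixed in the world has none). Each returns a list of dicts, best first, with "conf" (0 to 1); they miss things now and then, are a little off and sometimes report something else, mostly with a low value. They report only what shows in the picture. A call takes as long as a camera call.
- models.search_frame(thing, camera): "extent" ([centre column, centre row, width, height] in pixels, round what is visible of it).
- models.spot_point(thing, camera): "location" ([column, row] in pixels: a listed point, or the origin of a listed thing).
The state is a dict: "time": time; "q": joint angles; "qd": joint speeds; "joint_efforts": joint torques, N m; "ee_pos": TCP position; "tcp_rot": TCP orientation; "wrist_force": force on the tool from outside, world axes, zero at the start; "torque": the same for the moment, N m; "opening": finger opening in m.
Only numpy, scipy, OpenCV 4.12 (cv2) and the standard library are available. Lean on these libraries where they do the work, as an engineer would, in place of code of your own. Each camera call takes 0.05 s, during which the arm holds its last target.

## Task

Take the depth gauge from its rest by the wooden handle and slide its steel rod into the sloping guide tube of the drill guide until the brass collar stops against the tube's mouth. Then draw it right out and present it: keep it still and level with its banded tip over the white tile, about 15 cm above the tile. Finish while still holding the gauge there (do not put it down or let go), and leave the try square, screw dish and glue bottle where they are.

Things in the scene. Friction and masses are not known exactly. Their poses are not given: they have to be found in the camera images.
- depth_gauge: depth gauge, straight, about 120 g, starts lying loose and level in the rest, axis 40 mm above the bench. Origin: handle's centre on the rod's axis; +x to the tip, z up at the start. Along x in mm: square steel tail 12 wide -62 to -35; square wooden handle 18 wide -35 to 35; brass collar, diameter 26, 41 to 49; steel rod, diameter 10, 49 to the rounded tip at 149, banded black and red near it
- gauge_tip (a point): the rounded end of the gauge's rod, on its axis, 149 mm from the handle's centre
- collar_face (a point): centre of the collar's face on the tip side, 49 mm from the handle's centre; this face stops on the tube's mouth
- guide_tube: steel guide tube of the drill guide, fixed: origin at the centre of its mouth (105 mm above the bench); z points out of the mouth along the tube's axis, 40 degrees above the horizontal, so the rod goes in along -z. Bore 14 mm, outer diameter 26 mm, straight and clear for 108 mm from the mouth
- drill_guide: pale wooden workpiece 140 x 60 x 60 mm with the aluminium drill guide on top, fixed. Origin on the bench; +x is the horizontal direction in which the tube goes down (wood from x = -60 to +80 mm, tube's mouth above x = -60), z up. Nothing on it reaches beyond 34 mm from the middle plane or above 120 mm
- gauge_rest: dark wooden rest, foot 200 x 56 x 8 mm, fixed, with two notched uprights 44 mm high that carry the gauge's tail (50 mm behind the handle's centre) and rod (100 mm ahead of it); the handle between them is free on both sides and lifts out upward. Origin on the bench under the handle's starting place, +x towards the tip end
- reading_tile: white ceramic tile 120 x 120 x 6 mm lying on the bench, fixed; origin at the centre of its underside, x and y along its edges
- try_square: small try square lying flat, wooden stock and steel blade, 85 x 116 x 14 mm, bystander; origin at the centre of its underside
- screw_dish: small steel dish of brass screws, 65 mm wide, 19 mm high, bystander; origin under its centre
- glue_bottle: amber glue bottle, 46 mm in diameter, 166 mm high, standing, bystander; origin under its centre

How it is judged (in metres and radians):
On the way, in this order (a step that is already met when the one before it is completed fails the run):
1. the rod is fully in the guide tube, the collar stopped against its mouth (distance between collar_face and guide_tube below 0.004 m and angle between the x axis of depth_gauge and the z axis of guide_tube, either way round below 0.08 rad and z of gauge_tip in the frame of guide_tube below -0.09 m and contact force between depth_gauge and guide_tube above 0.3 N), for 0.1 s.
2. the gauge is drawn right out of the tube, still held (z of gauge_tip in the frame of guide_tube above 0.01 m and contact force between depth_gauge and the fingers above 1 N), for 0.1 s.
At the end, for the whole second after the job is handed in: the fingers still hold the gauge and nothing else carries it; its tip is above the white tile (within the tile's edges), 10 to 21 cm above the tile's underside; the rod is level within 0.15 rad (8.6 degrees) and still (under 2 cm/s and 0.15 rad/s); the bystanders are within 3 cm of where they stood (contact force between depth_gauge and the fingers above 1 N and x of gauge_tip in the frame of reading_tile between -0.06 and 0.06 m and y of gauge_tip in the frame of reading_tile between -0.06 and 0.06 m and z of gauge_tip in the frame of reading_tile between 0.1 and 0.21 m and angle between depth_gauge's own x axis and vertical between 1.421 and 1.721 rad and linear speed of depth_gauge below 0.02 m/s and angular speed of depth_gauge below 0.15 rad/s and contact force between depth_gauge and drill_guide below 0.1 N and contact force between depth_gauge and gauge_rest below 0.1 N and contact force between depth_gauge and reading_tile below 0.1 N and distance of each of try_square, screw_dish, glue_bottle from where it was at the start of the episode below 0.03 m); the arm keeps its last pose, push and grip.
It fails at once if a bystander (try square, screw dish or glue bottle) is moved by more than 3 cm (distance of any of try_square, screw_dish, glue_bottle from where it was at the start of the episode above 0.03 m).
It also fails if it takes over 48 s, if anything falls off the work surface, if the arm or the gripper's body presses on something with over 40 N, if the wrist force passes 120 N, or if a joint passes its speed limit or range.

## Working session

There is one attempt and no reset: what is moved stays moved. The work goes in short steps, Python scripts to look and compute and a tool call to move; the robot and the scene stay as the last step left them, time stands still between calls to the robot, and variables do not carry over. Pictures are saved under pics/ and viewed, and the job is handed in when it is done.

Besides the shell and the picture viewer there is one more tool, called after "Call:" as name(argument=value, ...), one argument or row to a line, values as JSON. arm_command: Moves the arm, as the interface text tells. Its arguments: {"type":"object","properties":{"rows":{"type":"array","items":{"type":"number"}},"force":{"type":"number"}},"required":["rows"]}

```bash
ls; mkdir -p pics; cat > h.py <<'E'
import numpy as np, cv2, pickle
from workcell import sensors, imaging, bot, models
def snap(n,fn):
    c=imaging.camera(n); cv2.imwrite('pics/'+fn,c['pixels']); pickle.dump(c,open(n+'.pkl','wb')); return c
def px2w(c,u,v,z=None):
    K=c['camera_matrix'];T=c['world_from_camera']
    d=c['z_map'][int(round(v)),int(round(u))] if z is None else None
    r=np.array([(u-K[0,2])/K[0,0],-(v-K[1,2])/K[1,1],-1.])
    if z is None: return T[:3,:3]@(r*d)+T[:3,3]
    w=T[:3,:3]@r; s=(z-T[2,3])/w[2]; return T[:3,3]+s*w
def cloud(c):
    K=c['camera_matrix'];T=c['world_from_camera'];D=c['z_map'].astype(float)
    v,u=np.mgrid[:D.shape[0],:D.shape[1]]
    P=np.stack([(u-K[0,2])/K[0,0]*D,-(v-K[1,2])/K[1,1]*D,-D],-1)
    P=P@T[:3,:3].T+T[:3,3]; P[D<=0]=np.nan; return P
E
python3 - <<'E'
from h import *
np.set_printoptions(precision=4,suppress=True)
print(sensors.get_obs())
for n in('side','top'):
    c=snap(n,n+'0.png'); print(n,c['camera_matrix'],c['world_from_camera'],(c['z_map']>0).mean(),c.keys())
    for t in ['depth_gauge','gauge_tip','collar_face','guide_tube','drill_guide','gauge_rest','reading_tile','try_square','screw_dish','glue_bottle']:
        s=models.spot_point(t,n)[:2]; 
        print(t,[(np.round(x['location'],1),round(x['conf'],2),px2w(c,*x['location']) ) for x in s])
E
```

```text
pics
{'time': 0.0, 'q': array([-71.7331,   5.0124,  10.0336,  95.0999,   0.0008,  90.0011]), 'qd': array([-0.0216,  0.0295, -0.0686, -0.0464,  0.0463,  0.0684]), 'joint_efforts': array([  0.0022, -52.0384,  46.4808,   0.0162,   0.0002,  -0.    ]), 'ee_pos': array([ 0.1724, -0.5222,  0.3032]), 'tcp_rot': array([-89.9992,   0.0787, -71.7342]), 'wrist_force': array([0.1536, 0.1273, 0.7644]), 'torque': array([-0.037 , -0.0569,  0.0111]), 'opening': 0.08578001645300133}
side [[515.0818   0.     312.4888]
 [  0.     515.0818 197.6683]
 [  0.       0.       1.    ]] [[ 0.996  -0.0522  0.0721  0.6374]
 [ 0.0887  0.5096 -0.8558 -0.8146]
 [ 0.0079  0.8588  0.5122  0.6839]
 [ 0.      0.      0.      1.    ]] 0.99406640625 dict_keys(['pixels', 'z_map', 'camera_matrix', 'world_from_camera'])
depth_gauge [(array([246.9, 273.2]), 0.69, array([ 0.4475, -0.0506,  0.0495]))]
gauge_tip [(array([270.8, 233.5]), 0.87, array([0.4705, 0.0955, 0.0431]))]
collar_face [(array([253.1, 262. ]), 0.68, array([ 0.4518, -0.0105,  0.0459]))]
guide_tube [(array([336.1, 181.4]), 0.5, array([0.6028, 0.2625, 0.0879])), 
[... 1127 characters left out ...]
ay([0.4713, 0.0959, 0.0453]))]
guide_tube [(array([280.1, 178.8]), 0.63, array([0.6123, 0.2408, 0.0942]))]
drill_guide [(array([260.1, 193.7]), 0.82, array([0.5785, 0.2925, 0.0626]))]
gauge_rest [(array([388.5, 250.7]), 0.75, array([ 0.4434, -0.0355,  0.0511])), (array([326.1, 143.5]), 0.74, array([0.7273, 0.1268, 0.0117]))]
reading_tile [(array([250.3, 271.8]), 0.71, array([0.3815, 0.3164, 0.0026]))]
try_square [(array([355.1, 180.5]), 0.71, array([0.6301, 0.047 , 0.003 ]))]
screw_dish [(array([325.2, 141.2]), 0.89, array([0.7339, 0.1294, 0.0107])), (array([356.6, 179.2]), 0.22, array([0.634 , 0.0429, 0.0015]))]
glue_bottle [(array([384.8, 146.1]), 0.55, array([ 0.7105, -0.0231,  0.0635]))]
```

View pics/side0.png

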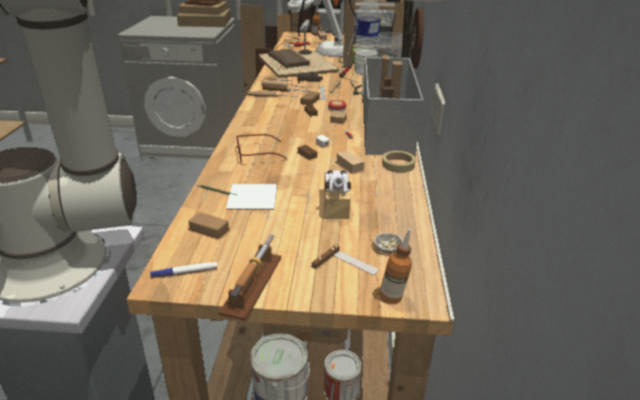

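View pics/top0.png

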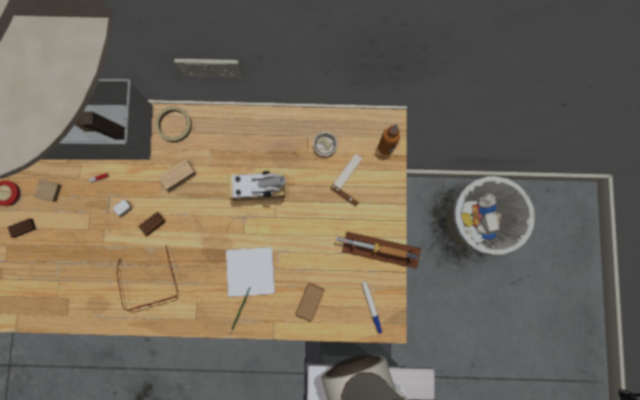

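The side view shows the gauge in its rest, from (232,300) to (270,236), the guide at (337,190) and the tile at (252,197). The top view shows the gauge from (415,258) to (338,241), the guide's tube mouth near (284,183) facing -y, and the tile at (250,272). Next I'll zoom in and fit.

```bash
python3 - <<'E'
from h import *
np.set_printoptions(precision=4,suppress=True)
C={n:pickle.load(open(n+'.pkl','rb')) for n in('side','top')}
def crop(n,x,y,w,h,s):
    return cv2.resize(C[n]['pixels'][y:y+h,x:x+w],None,fx=s,fy=s,interpolation=cv2.INTER_CUBIC)
a=crop('top',225,160,70,50,8);b=crop('top',330,230,100,45,8)
cv2.imwrite('pics/c1.png',a);cv2.imwrite('pics/c2.png',b)
cv2.imwrite('pics/c3.png',crop('side',310,160,50,65,8));cv2.imwrite('pics/c4.png',crop('side',215,230,70,75,8))
for n in C:
    P=cloud(C[n]).reshape(-1,3)
    def box(x0,x1,y0,y1,z0,z1):
        m=(P[:,0]>x0)&(P[:,0]<x1)&(P[:,1]>y0)&(P[:,1]<y1)&(P[:,2]>z0)&(P[:,2]<z1);return P[m]
    b=box(.5,.58,-.1,.15,-.02,.02);print(n,'bench',len(b),np.median(b,0),b[:,2].std())
    t=box(.3,.46,.23,.4,.003,.02);print('tile',len(t),cv2.minAreaRect(t[:,:2].astype(np.float32)),np.median(t,0))
    w=box(.52,.7,.15,.42,.03,.2);print('guide',len(w),w.min(0),w.max(0),cv2.minAreaRect(w[:,:2].astype(np.float32)))
    wt=box(.52,.7,.15,.42,.054,.066);print(' woodtop',len(wt),cv2.minAreaRect(wt[:,:2].astype(np.float32)))
    g=box(.38,.52,-.14,.13,.036,.07);print('gauge',len(g),g.min(0),g.max(0))
    mm=g[:,:2].mean(0);U,S,V=np.linalg.svd(g[:,:2]-mm);print(mm,V[0],S, np.degrees(np.arctan2(V[0,1],V[0,0])))
E
```

```text
side bench 3095 [ 0.5401  0.0015 -0.0015] 0.004104298186443754
tile 1063 ((0.3742085099220276, 0.31556248664855957), (0.13998599350452423, 0.12460444867610931), 5.9181036949157715) [0.3846 0.3129 0.0051]
guide 948 [0.5696 0.2247 0.03  ] [0.6385 0.3698 0.115 ] ((0.6037929654121399, 0.2981966733932495), (0.06338445842266083, 0.1465943455696106), 2.9116439819335938)
 woodtop 339 ((0.6045477390289307, 0.30105483531951904), (0.06063585355877876, 0.14193397760391235), 3.813715696334839)
gauge 673 [ 0.4206 -0.1104  0.0361] [0.4771 0.0952 0.0535]
[ 0.4498 -0.0318] [-0.1936 -0.9811] [1.4882 0.1572] -101.16412167639857
top bench 2688 [ 0.5398  0.0318 -0.0001] 0.003248239789096215
tile 2170 ((0.37996524572372437, 0.31503912806510925), (0.1595345139503479, 0.1696256548166275), 0.06619879603385925) [0.3818 0.3189 0.0065]
guide 1386 [0.5661 0.2283 0.0301] [0.6371 0.3774 0.1163] ((0.6007410287857056, 0.3016708791255951), (0.06387704610824585, 0.14726419746875763), 5.570872783660889)
 woodtop 432 ((0.6013872623443604, 0.3055744171142578), (0.06051262840628624, 0.14022612571716309), 4.825507640838623)
gauge 503 [ 0.4193 -0.1085  0.037 ] [0.4752 0.097  0.0574]
[ 0.4488 -0.0158] [-0.1973 -0.9803] [1.3048 0.1206] -101.38017033496412
```

View pics/c1.png

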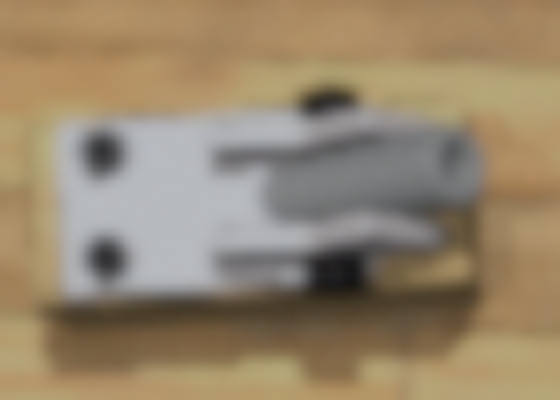

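View pics/c2.png

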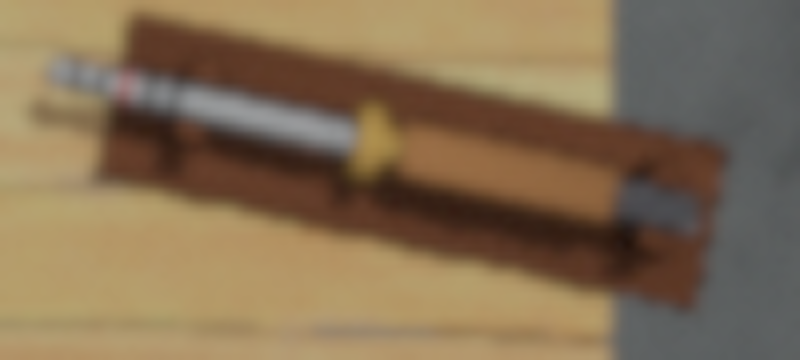

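View pics/c3.png

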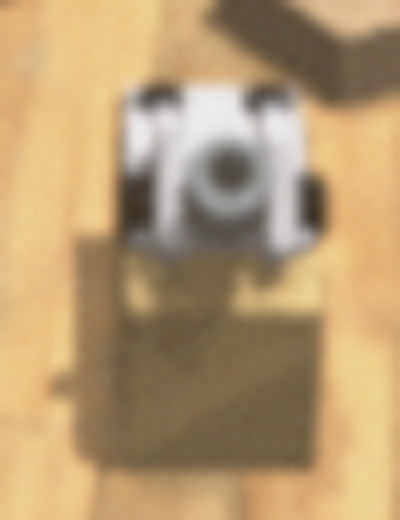

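View pics/c4.png

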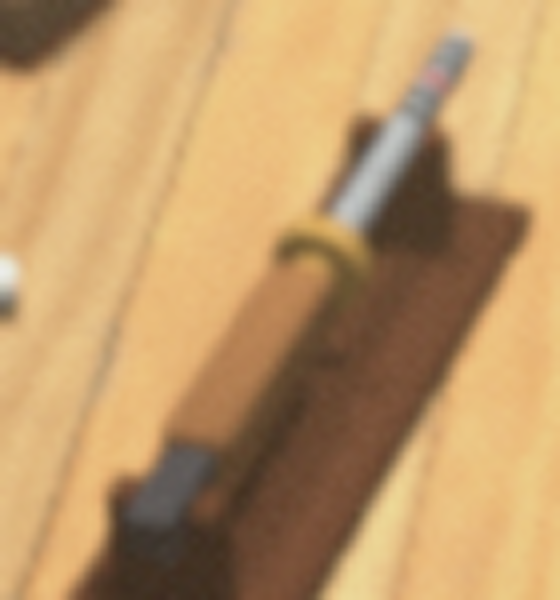

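```bash
cat > fit.py <<'E'
from h import *
from scipy.optimize import least_squares
np.set_printoptions(precision=4,suppress=True)
C={n:pickle.load(open(n+'.pkl','rb')) for n in('side','top')}
def triang(ps,pt):
    A=[];b=[]
    for n,(u,v) in(('side',ps),('top',pt)):
        c=C[n];o=c['world_from_camera'][:3,3];d=px2w(c,u,v,0)-o;d/=np.linalg.norm(d)
        M=np.eye(3)-np.outer(d,d);A.append(M);b.append(M@o)
    return np.linalg.lstsq(np.vstack(A),np.hstack(b),rcond=None)[0]
print('mouth tri',triang((338.75,181.25),(282.3,179.6)))
print('side z=.105',px2w(C['side'],338.75,181.25,.105),'top',px2w(C['top'],282.3,179.6,.105))
# cylinder fit
ca,sa=np.cos(np.radians(40)),np.sin(np.radians(40))
for n in C:
    P=cloud(C[n]).reshape(-1,3);P=P[~np.isnan(P).any(1)]
    m=(abs(P[:,0]-.605)<.06)&(abs(P[:,1]-.30)<.1)&(P[:,2]>.03);P=P[m]
    def f(p):
        x,y,yaw=p[0],p[1],p[2]
        hx=np.array([np.cos(yaw),np.sin(yaw),0]);ax=np.array([-ca*hx[0],-ca*hx[1],sa])
        d=sel-np.array([x,y,.105]);s=d@ax;r=np.linalg.norm(d-s[:,None]*ax,axis=1);return r,s
    p=np.array([.607,.233,np.radians(94)])
    for it in range(6):
        sel=P;r,s=f(p);hx=np.array([np.cos(p[2]),np.sin(p[2]),0]);lat=(P-[p[0],p[1],0])@np.array([-hx[1],hx[0],0])
        k=(abs(r-.013)<.005)&(s<0.002)&(s>-.07)&(P[:,2]>.072)&(abs(lat)<.012);sel=P[k]
        p=least_squares(lambda q:np.r_[(f(q)[0]-.013),.02*(q[2]-np.radians(94))],p,loss='soft_l1',f_scale=.002).x
    print(n,'cyl',k.sum(),p[:2],np.degrees(p[2]),np.std(f(p)[0]))
    # wood top rect
    w=P[(abs(P[:,2]-.060)<.006)]
    # side faces of wood
    for nm,ms in(('-y face',(P[:,2]<.052)&(P[:,1]<.24)),('-x face',(P[:,2]<.052)&(P[:,0]<.58)&(P[:,1]>.245)&(P[:,1]<.36))):
        q=P[ms]
        if len(q)>15:print(' ',nm,len(q),np.median(q,0),np.polyfit(q[:,0],q[:,1],1) if nm[1]=='y' else np.polyfit(q[:,1],q[:,0],1))
# gauge: parts
for n in C:
    P=cloud(C[n]).reshape(-1,3);P=P[~np.isnan(P).any(1)]
    m=(abs(P[:,0]-.447)<.06)&(abs(P[:,1]+.01)<.13)&(P[:,2]>.03);P=P[m]
    def g(p):
        h=np.array([np.cos(p[2]),np.sin(p[2])]);d=P[:,:2]-p[:2];return d@h,d@np.array([-h[1],h[0]]),h
    p=np.array([.445,-.045,np.radians(78.7)])
    for it in range(8):
        s,l,h=g(p)
        # rod: s in 55..145 off upright(95..105); handle s in -33..33, top surface
        kr=((s>.055)&(s<.09)|(s>.11)&(s<.145))&(abs(l)<.012)&(abs(P[:,2]-.042)<.007)
        kh=(abs(s)<.033)&(abs(l)<.016)&(abs(P[:,2]-.049)<.005)
        k=kr|kh
        sl,of=np.polyfit(s[k],l[k],1); p[2]+=np.arctan(sl); p[:2]+=of*np.array([-h[1],h[0]])
    s,l,h=g(p)
    print(n,'gauge line',p,np.degrees(p[2]),kr.sum(),kh.sum(),'rod lat',np.mean(l[kr]),'handle lat',np.mean(l[kh]), 'z',np.median(P[kh,2]),P[kr,2].max())
    a=(abs(l)<.02)&(P[:,2]>.034);print('  s range',s[a].min(),s[a].max(), 'collar s',np.sort(s[(P[:,2]>.046)&(s>.036)&(s<.06)&(abs(l)<.012)]))
E
python3 fit.py
```

```text
mouth tri [0.6092 0.2347 0.1039]
side z=.105 [0.6099 0.2329 0.105 ] top [0.6084 0.2345 0.105 ]
side cyl 113 [0.6068 0.2334] 101.55813455263089 0.0020057860085784794
  -y face 188 [0.6056 0.2353 0.041 ] [0.0632 0.1969]
top cyl 194 [0.608  0.2365] 94.9557273582199 0.0018058337452733866
  -x face 60 [0.5721 0.3001 0.0416] [-0.0822  0.5968]
side gauge line [ 0.4464 -0.0453  1.3725] 78.63590422303012 102 202 rod lat -3.5881372839546696e-05 handle lat 1.8118316978399076e-05 z 0.04769827236547647 0.04661239704299758
  s range -0.06602004107780059 0.1430425843829094 collar s [0.0363 0.0366 0.0368 0.0371 0.0372 0.0373 0.0378 0.038  0.0381 0.0385
 0.0387 0.0388 0.0388 0.0388 0.0389 0.039  0.0391 0.0391 0.0393 0.0394
 0.0395 0.0396 0.0397 0.0402 0.0402 0.0403 0.0406 0.041  0.0411 0.0418
 0.042  0.0423 0.0428 0.0431 0.0442 0.0444 0.0453 0.0455 0.0458 0.0461
 0.0476]
top gauge line [ 0.4432 -0.0446  1.3729] 78.6602468139906 102 181 rod lat -5.265572455335429e-05 handle lat 2.9673391737232136e-05 z 0.04911376757496133 0.048860075561108385
  s range -0.06425579306350096 0.14504540076932498 collar s [0.0393 0.0397 0.0398 0.0399 0.04   0.0406 0.0408 0.0409 0.0413 0.0414
 0.0423 0.0423 0.0425 0.0428 0.043  0.0435 0.0437 0.0439 0.0448 0.045
 0.0453 0.0454 0.0455 0.0459 0.046  0.0464 0.0465 0.0465 0.047  0.0471
 0.0489 0.0539 0.0564 0.0571 0.0585 0.0589]
```

```bash
cat >> h.py <<'E'
from scipy.spatial.transform import Rotation as Rn
def Rt(rpy): return Rn.from_euler('xyz',rpy,degrees=True)
def delta(p0,rpy0,p1,R1):
    R0=Rt(rpy0); R1=R1 if isinstance(R1,Rn) else Rt(R1)
    return np.round(R0.inv().apply(np.array(p1)-np.array(p0))*100,2),np.round((R0.inv()*R1).as_rotvec(degrees=True),2)
E
python3 - <<'E'
from h import *
o=sensors.get_obs()
print(delta(o['ee_pos'],o['tcp_rot'],[.4445,-.048,.19],[-90,0,-11.35]))
E
```

```text
(array([-36.51,  11.39,  40.71]), array([  0.  , -60.38,   0.  ]))
```

Call:
arm_command(
  rows=[-36.5,11.4,40.7,0,-60.4,0,1,-36.5,11.4,40.7,0,-60.4,0,1,-36.5,11.4,40.7,0,-60.4,0,1,-36.5,11.4,40.7,0,-60.4,0,1,-36.5,11.4,40.7,0,-60.4,0,1,-36.5,11.4,40.7,0,-60.4,0,1,-36.5,11.4,40.7,0,-60.4,0,1,-36.5,11.4,40.7,0,-60.4,0,1,-36.5,11.4,40.7,0,-60.4,0,1,-36.5,11.4,40.7,0,-60.4,0,1,-36.5,11.4,40.7,0,-60.4,0,1,-36.5,11.4,40.7,0,-60.4,0,1],
  force=60,
)

```text
time: 2.1
ee_pos: [0.4165, -0.0957, 0.2018]
tcp_rot: [-90.0, -0.1, -11.3]
wrist_force: [1.5, -0.5, 0.5]
opening: 0.0855
```

```bash
python3 - <<'E'
from h import *
o=sensors.get_obs();print(o)
print(delta(o['ee_pos'],o['tcp_rot'],[.4445,-.048,.19],[-90,0,-11.35]))
E
```

```text
{'time': 2.1, 'q': array([-1.29422964e+01, -1.27827593e+01, -1.79987887e+01,  8.47197880e+01,
       -3.38739079e-03,  8.83910485e+01]), 'qd': array([ 6.42723218e+01,  1.77806733e+01,  3.27101933e+00, -1.49613977e+01,
        3.30868426e-02,  6.37645270e+01]), 'joint_efforts': array([ -7.91641653, -37.42491603,  45.43762922,   1.50679752,
         0.11082982,  -1.80933584]), 'ee_pos': array([ 0.41652385, -0.09573325,  0.20177424]), 'tcp_rot': array([-9.00051882e+01, -6.40622371e-02, -1.13333439e+01]), 'wrist_force': array([ 1.46269909, -0.51274468,  0.49364751]), 'torque': array([-0.08167064, -0.05265625,  0.06582925]), 'opening': 0.0854944256218917}
(array([1.8 , 1.18, 5.23]), array([0.01, 0.02, 0.06]))
```

Call:
arm_command(
  rows=[0,0,0,0,0,0,1,0,0,0,0,0,0,1,0,0,0,0,0,0,1],
)

```text
time: 2.35
ee_pos: [0.4159, -0.0977, 0.2019]
tcp_rot: [-90.0, 0.0, -11.3]
wrist_force: [-0.8, 0.1, 0.6]
opening: 0.0852
```

```bash
python3 - <<'E'
from h import *
o=sensors.get_obs()
c=snap('top','top1.png');c2=snap('side','side1.png')
im=cv2.resize(c['pixels'][200:300,300:440],None,fx=4,fy=4);cv2.imwrite('pics/t1.png',im)
cv2.imwrite('pics/s1.png',cv2.resize(c2['pixels'][150:310,180:320],None,fx=4,fy=4)[:600])
print(o['ee_pos'],o['tcp_rot'],delta(o['ee_pos'],o['tcp_rot'],[.4445,-.048,.094],[-90,0,-11.35]))
E
```

```text
[ 0.41590589 -0.09774021  0.20194279] [-9.00169950e+01  7.23678760e-03 -1.12735213e+01] (array([ 1.83, 10.79,  5.44]), array([ 0.02,  0.08, -0.01]))
```

View pics/s1.png

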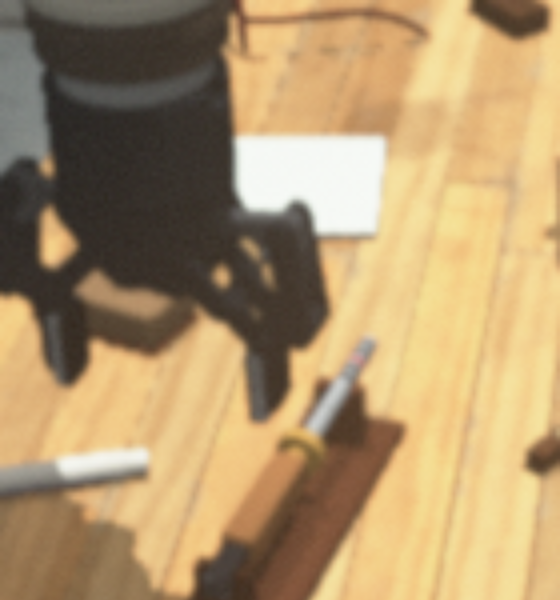

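The open gripper hangs above the rest, short of the handle as expected, with its jaws across the gauge's axis. Going over and down.

Call:
arm_command(
  rows=[1.8,1,4,0,0,0,1,1.8,2,5.4,0,0,0,1,1.8,3,5.4,0,0,0,1,1.8,5,5.4,0,0,0,1,1.8,7,5.4,0,0,0,1,1.8,9,5.4,0,0,0,1,1.8,10.3,5.4,0,0,0,1,1.8,10.8,5.4,0,0,0,1,1.8,10.8,5.4,0,0,0,1,1.8,10.8,5.4,0,0,0,1],
)

```text
time: 3.28
ee_pos: [0.4443, -0.0492, 0.0945]
tcp_rot: [-90.0, -0.0, -11.4]
wrist_force: [-0.4, 0.6, 0.5]
opening: 0.0853
```

```bash
python3 - <<'E'
from h import *
o=sensors.get_obs()
c=snap('top','top2.png');c2=snap('side','side2.png')
im=cv2.resize(c['pixels'][210:300,320:440],None,fx=5,fy=5);cv2.imwrite('pics/t2.png',im)
cv2.imwrite('pics/s2.png',cv2.resize(c2['pixels'][190:310,180:320],None,fx=5,fy=5))
print(o['ee_pos'],o['tcp_rot'],o['wrist_force'])
E
```

```text
[ 0.44426059 -0.04924921  0.09448311] [-9.00043582e+01 -3.00523169e-02 -1.14228843e+01] [-0.35445666  0.61938276  0.49604133]
```

View pics/s2.png

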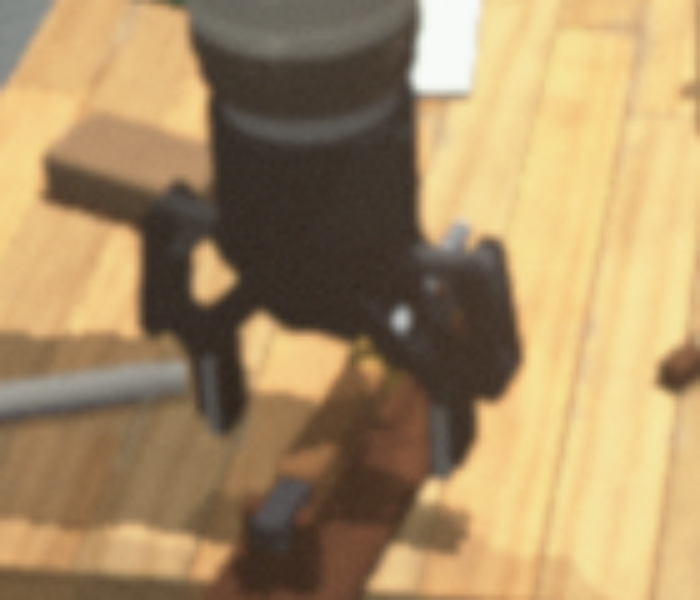

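View pics/t2.png

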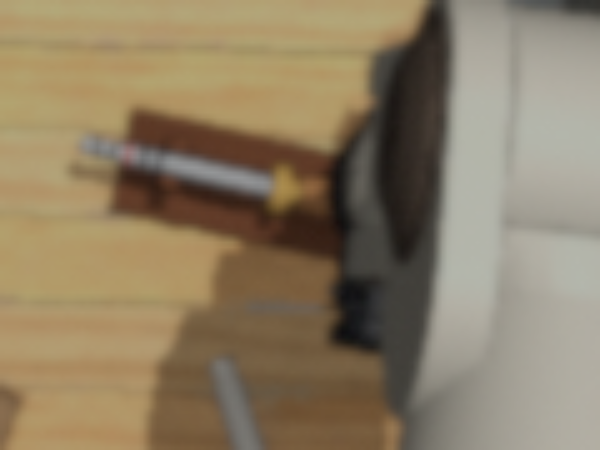

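The fingers stand either side of the handle and the gauge is undisturbed. Closing.

Call:
arm_command(
  rows=[0,0,0,0,0,0,-1,0,0,0,0,0,0,-1,0,0,0,0,0,0,-1,0,0,0,0,0,0,-1,0,0,0,0,0,0,-1,0,0,0,0,0,0,-1,0,0,0,0,0,0,-1,0,0,0,0,0,0,-1,0,0,0,0,0,0,-1,0,0,0,0,0,0,-1],
  force=70,
)

```text
time: 4.22
ee_pos: [0.4436, -0.0481, 0.094]
tcp_rot: [-90.0, 0.1, -11.3]
wrist_force: [-5.7, 0.7, 5.4]
opening: 0.0171
```

```bash
python3 - <<'E'
from h import *
o=sensors.get_obs();print(o)
E
```

```text
{'time': 4.2167, 'q': array([-6.19662938e+00, -7.93254837e+00, -2.58611464e+01,  7.21578503e+01,
        1.49710399e-02,  9.51223534e+01]), 'qd': array([-0.02534774,  0.03932875, -0.00752369,  0.01261969,  0.05673879,
       -0.0035937 ]), 'joint_efforts': array([-3.76896132e-01, -3.48764205e+01,  4.56621194e+01, -2.34737165e+00,
       -2.01385967e-01,  2.18251417e-02]), 'ee_pos': array([ 0.44360418, -0.04810861,  0.09402458]), 'tcp_rot': array([-8.99928071e+01,  8.74397526e-02, -1.13189886e+01]), 'wrist_force': array([-5.67976297,  0.7052694 ,  5.38938429]), 'torque': array([0.25877025, 1.12881231, 0.03995479]), 'opening': 0.017136483142860967}
```

Call:
arm_command(
  rows=[0,-1,0,0,0,0,-1,0,-3,0,0,0,0,-1,0,-6,0,0,0,0,-1,0,-9,0,0,0,0,-1,0,-12,0,0,0,0,-1,0,-15,0,0,0,0,-1,0,-17,0,0,0,0,-1,0,-18,0,0,0,0,-1,0,-18,0,0,0,0,-1,0,-18,0,0,0,0,-1],
)

```text
time: 5.05
ee_pos: [0.4443, -0.0483, 0.2733]
tcp_rot: [-90.0, 0.0, -11.3]
wrist_force: [-0.9, 0.2, -1.6]
opening: 0.0168
```

```bash
python3 - <<'E'
from h import *
np.set_printoptions(precision=4,suppress=True)
c=snap('top','top3.png');c2=snap('side','side3.png')
cv2.imwrite('pics/t3.png',cv2.resize(c['pixels'][190:290,290:430],None,fx=5,fy=5))
cv2.imwrite('pics/s3.png',cv2.resize(c2['pixels'][110:250,180:320],None,fx=4,fy=4))
o=sensors.get_obs();print(o['ee_pos'],o['tcp_rot'],o['wrist_force'],o['torque'])
for n in('top','side'):
  for t in('gauge_tip','collar_face'):
    print(n,t,[(np.array(x['location']),round(x['conf'],2)) for x in models.spot_point(t,n)[:2]])
E
```

```text
[ 0.4439 -0.0483  0.2722] [-90.0125   0.1323 -11.3344] [-0.4365 -0.6627 -2.3022] [-0.0096  0.0135 -0.066 ]
top gauge_tip [(array([336.9, 231.6]), 0.91)]
top collar_face [(array([387.7, 239.9]), 0.76)]
side gauge_tip []
side collar_face [(array([249.7, 185.5]), 0.81)]
```

View pics/s3.png

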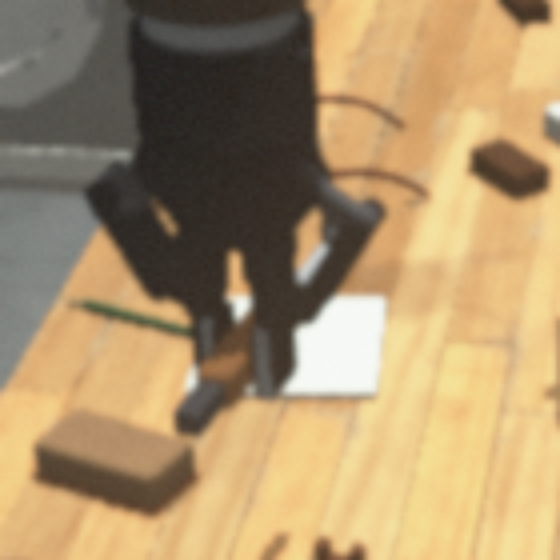

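View pics/t3.png

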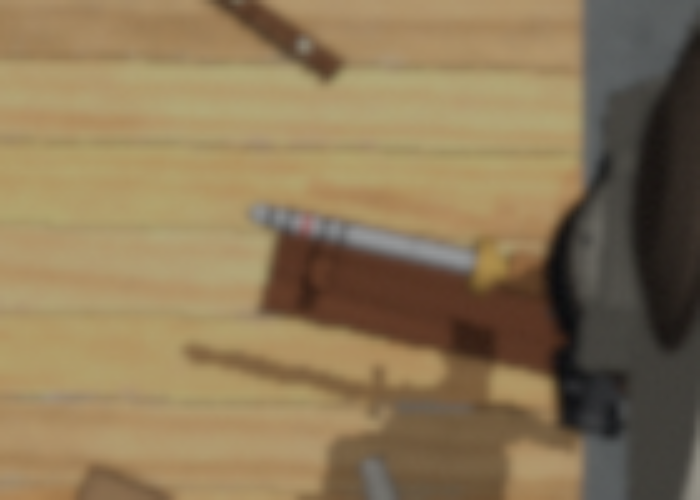

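```bash
cat > rod.py <<'E'
from h import *
np.set_printoptions(precision=4,suppress=True)
def rodfit(c,o,n,verbose=True):
    # gauge axis nominal: tool z through grasp point; points in tool frame relative to grasp point
    R=Rt(o['tcp_rot']); gp=o['ee_pos']+R.apply([0,.054,0])
    P=cloud(c).reshape(-1,3);P=P[~np.isnan(P).any(1)]
    q=R.inv().apply(P-gp)
    vc=R.inv().apply(c['world_from_camera'][:3,3]-gp-R.apply([0,0,.1])); vc[2]=0; vc/=np.linalg.norm(vc)
    k=(q[:,2]>.056)&(q[:,2]<.142)&(np.hypot(q[:,0],q[:,1])<.02)
    s=q[k]
    for it in range(4):
        # visible surface mean offset ~ r*0.8 toward camera
        ax=np.polyfit(s[:,2],s[:,0]-.004*vc[0],1);ay=np.polyfit(s[:,2],s[:,1]-.004*vc[1],1)
        e=np.hypot(s[:,0]-.004*vc[0]-np.polyval(ax,s[:,2]),s[:,1]-.004*vc[1]-np.polyval(ay,s[:,2]))
        s=s[e<.006]
    kk=(np.hypot(q[:,0]-np.polyval(ax,q[:,2]),q[:,1]-np.polyval(ay,q[:,2]))<.012)&(q[:,2]>.06)&(q[:,2]<.2)
    print(n,len(s),'slope deg x,y',np.degrees([ax[0],ay[0]]),'offset at z=.1 mm',1e3*np.array([np.polyval(ax,.1),np.polyval(ay,.1)]),'tip z top',np.sort(q[kk][:,2])[-6:])
    return ax,ay
if __name__=='__main__':
    o=sensors.get_obs()
    for n in('top','side'):
        c=pickle.load(open(n+'.pkl','rb'))
        try: rodfit(c,o,n)
        except Exception as e: print(n,e)
E
python3 rod.py
```

```text
top 168 slope deg x,y [-0.4269 -0.6653] offset at z=.1 mm [ 0.7183 -0.9793] tip z top [0.1462 0.1469 0.1474 0.148  0.1485 0.1499]
side 32 slope deg x,y [-3.8363  0.7111] offset at z=.1 mm [-1.5361  0.5516] tip z top [0.09   0.0929 0.0932 0.0962 0.0975 0.1006]
```

```bash
cat >> h.py <<'E'
def gpose(M,yaw,back,down=40,L=.149):
    y=np.radians(yaw);d=np.radians(down)
    t=np.array([np.cos(y)*np.cos(d),np.sin(y)*np.cos(d),-np.sin(d)]);x=np.array([np.sin(y),-np.cos(y),0]);a=np.cross(t,x)
    R=Rn.from_matrix(np.stack([x,a,t],1)); H=np.array(M)-t*(L+back); return H-.054*a,R
E
python3 - <<'E'
from h import *
o=sensors.get_obs()
p,R=gpose([.6085,.2345,.105],94.5,.04)
print(p,R.as_euler('xyz',degrees=True),delta(o['ee_pos'],o['tcp_rot'],p,R))
E
```

```text
[0.61713614 0.12476745 0.26785326] [-130.     0.     4.5] (array([13.58,  0.47, 20.37]), array([-39.74, -15.15,  -5.62]))
```

Call:
arm_command(
  rows=[1.4,0,2,-4,-1.5,-0.6,-1,2.7,0.1,4.1,-8,-3,-1.1,-1,4.1,0.1,6.1,-12,-4.5,-1.7,-1,5.4,0.2,8.1,-16,-6,-2.2,-1,6.8,0.2,10.2,-20,-7.6,-2.8,-1,8.1,0.3,12.2,-24,-9.1,-3.4,-1,9.5,0.3,14.3,-28,-10.6,-3.9,-1,10.9,0.4,16.3,-32,-12.1,-4.5,-1,12.2,0.4,18.3,-36,-13.6,-5.1,-1,13.6,0.5,20.4,-39.7,-15.1,-5.6,-1,13.6,0.5,20.4,-39.7,-15.1,-5.6,-1,13.6,0.5,20.4,-39.7,-15.1,-5.6,-1],
)

```text
time: 6.35
ee_pos: [0.6182, 0.1264, 0.2655]
tcp_rot: [-130.0, 0.2, 4.5]
wrist_force: [-0.3, 0.4, -0.6]
opening: 0.0172
```

```bash
python3 - <<'E'
from h import *
np.set_printoptions(precision=4,suppress=True)
c=snap('top','top4.png');c2=snap('side','side4.png')
cv2.imwrite('pics/t4.png',cv2.resize(c['pixels'][140:240,230:370],None,fx=5,fy=5))
cv2.imwrite('pics/s4.png',cv2.resize(c2['pixels'][110:240,260:400],None,fx=4.5,fy=4.5))
o=sensors.get_obs();print(o['q'],o['ee_pos'],o['tcp_rot'],o['wrist_force'],o['torque'])
p,R=gpose([.6085,.2345,.105],94.5,.04)
print(delta(o['ee_pos'],o['tcp_rot'],p,R))
E
python3 rod.py
```

```text
[ 23.2452  25.1707  24.5693 104.4481 -37.4379 113.9719] [0.6175 0.1247 0.2686] [-129.9344   -0.0719    4.4251] [ 0.5917 -1.6147 -0.7382] [ 0.6906  0.004  -0.0036]
(array([-0.03,  0.05,  0.06]), array([-0.07, -0.1 ,  0.01]))
top 1 slope deg x,y [-0.7954  0.8936] offset at z=.1 mm [-2.9834  3.3517] tip z top [0.1149]
side 22 slope deg x,y [0.26   0.2203] offset at z=.1 mm [1.7335 1.2783] tip z top [0.1952 0.1966 0.1974 0.1979 0.1991 0.1992]rod.py:13: RankWarning: Polyfit may be poorly conditioned
  ax=np.polyfit(s[:,2],s[:,0]-.004*vc[0],1);ay=np.polyfit(s[:,2],s[:,1]-.004*vc[1],1)
rod.py:13: RankWarning: Polyfit may be poorly conditioned
  ax=np.polyfit(s[:,2],s[:,0]-.004*vc[0],1);ay=np.polyfit(s[:,2],s[:,1]-.004*vc[1],1)
rod.py:13: RankWarning: Polyfit may be poorly conditioned
  ax=np.polyfit(s[:,2],s[:,0]-.004*vc[0],1);ay=np.polyfit(s[:,2],s[:,1]-.004*vc[1],1)
rod.py:13: RankWarning: Polyfit may be poorly conditioned
  ax=np.polyfit(s[:,2],s[:,0]-.004*vc[0],1);ay=np.polyfit(s[:,2],s[:,1]-.004*vc[1],1)
rod.py:13: RankWarning: Polyfit may be poorly conditioned
  ax=np.polyfit(s[:,2],s[:,0]-.004*vc[0],1);ay=np.polyfit(s[:,2],s[:,1]-.004*vc[1],1)
rod.py:13: RankWarning: Polyfit may be poorly conditioned
  ax=np.polyfit(s[:,2],s[:,0]-.004*vc[0],1);ay=np.polyfit(s[:,2],s[:,1]-.004*vc[1],1)
rod.py:13: RankWarning: Polyfit may be poorly conditioned
  ax=np.polyfit(s[:,2],s[:,0]-.004*vc[0],1);ay=np.polyfit(s[:,2],s[:,1]-.004*vc[1],1)
rod.py:13: RankWarning: Polyfit may be poorly conditioned
  ax=np.polyfit(s[:,2],s[:,0]-.004*vc[0],1);ay=np.polyfit(s[:,2],s[:,1]-.004*vc[1],1)
```

View pics/s4.png

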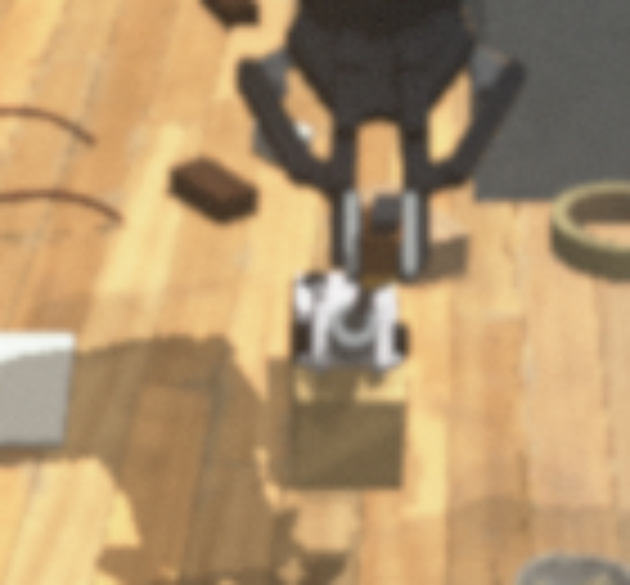

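View pics/t4.png

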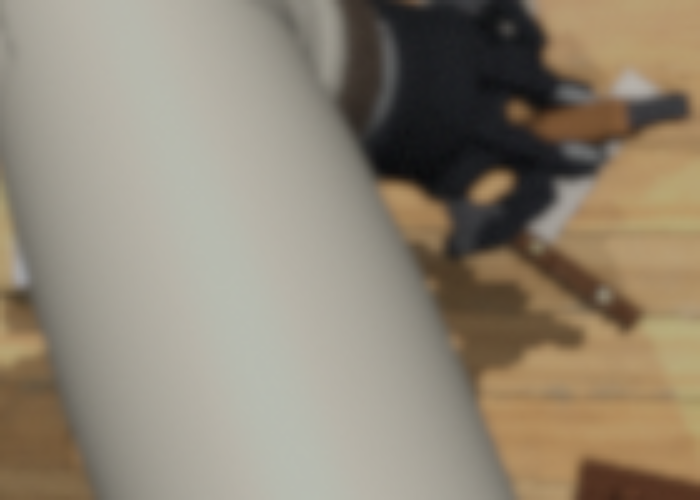

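The top view is blocked by the arm. The side view shows the handle at crop (380,240) above the tube mouth at (352,325). I'll overlay the predicted points.

```bash
cat > ov.py <<'E'
from h import *
import sys
def proj(c,P):
    K=c['camera_matrix'];T=np.linalg.inv(c['world_from_camera']);q=T[:3,:3]@P+T[:3,3]
    return np.array([K[0,2]+K[0,0]*q[0]/-q[2],K[1,2]+K[1,1]*-q[1]/-q[2]])
def ov(c,o,x0,y0,w,h,s,fn):
    im=cv2.resize(c['pixels'][y0:y0+h,x0:x0+w],None,fx=s,fy=s,interpolation=cv2.INTER_CUBIC)
    R=Rt(o['tcp_rot']);gp=o['ee_pos']+R.apply([0,.054,0])
    def poly(pts,col):
        q=np.array([(proj(c,p)-[x0,y0]+.5)*s for p in pts]);cv2.polylines(im,[q.astype(np.int32)],True,col,1)
    for a,w_ in((-.062,.006),(-.035,.006),(-.035,.009),(.035,.009)):
        poly([gp+R.apply([i*w_,j*w_,a]) for i,j in((1,1),(1,-1),(-1,-1),(-1,1))],(0,255,0))
    th=np.linspace(0,2*np.pi,25)
    for a,r in((.049,.013),(.049,.005),(.146,.005)): poly([gp+R.apply([r*np.cos(t),r*np.sin(t),a]) for t in th],(255,0,255))
    M=np.array([.6085,.2345,.105]);_,Rg=gpose(M,94.5,0)
    for r in(.007,.013): poly([M+Rg.apply([r*np.cos(t),r*np.sin(t),0]) for t in th],(0,0,255))
    cv2.imwrite('pics/'+fn,im)
E
python3 - <<'E'
from ov import *
o=sensors.get_obs()
ov(pickle.load(open('side.pkl','rb')),o,300,140,80,60,10,'ov4.png')
c=cv2.imread('pics/side0.png')
C=pickle.load(open('side.pkl','rb'));C['pixels']=c
ov(C,o,300,140,80,60,10,'ov0.png')
E
```

```text
(no output)
```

View pics/ov4.png

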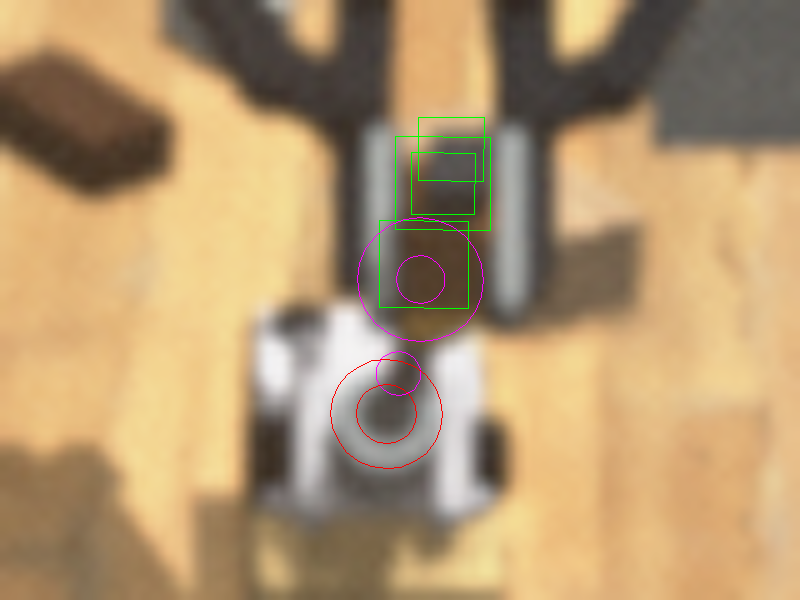

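View pics/ov0.png

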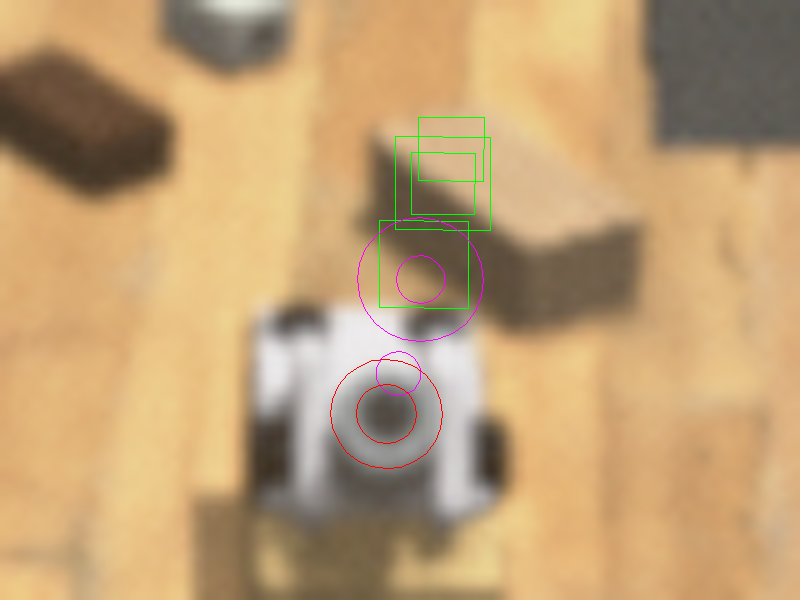

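```bash
python3 - <<'E'
from ov import *
o=sensors.get_obs()
C=pickle.load(open('side.pkl','rb'));C['pixels']=np.clip(C['pixels'].astype(float)*2.2,0,255).astype(np.uint8)
ov(C,o,320,145,40,45,13,'ov4b.png')
im=cv2.resize(C['pixels'][145:190,320:360],None,fx=13,fy=13,interpolation=cv2.INTER_CUBIC)
cv2.imwrite('pics/ov4c.png',np.hstack([cv2.imread('pics/ov4b.png'),im])[:,:800])
E
```

```text
(no output)
```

View pics/ov4b.png

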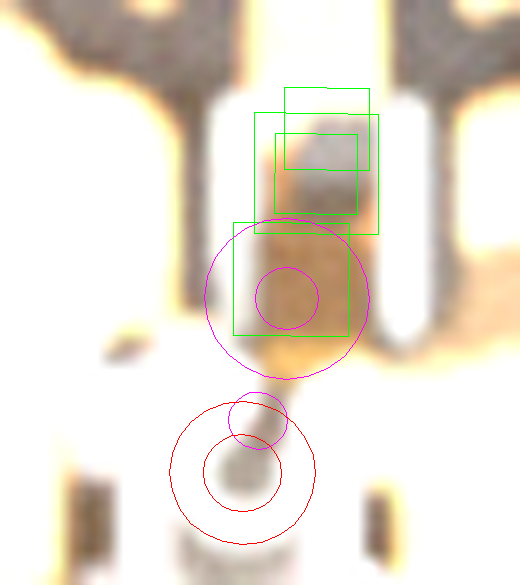

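View pics/ov4c.png

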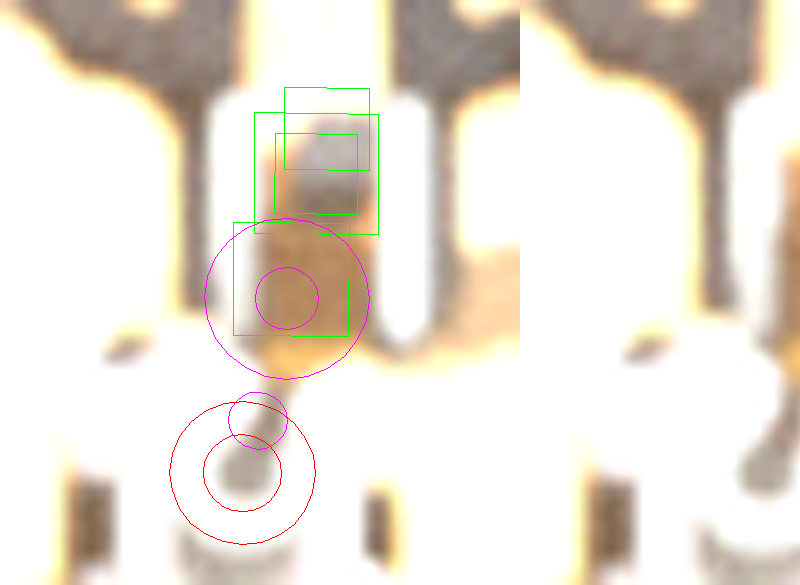

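The overlay shows the gauge about 1–2 mm right of prediction, tail slightly low and tip slightly high. I'll trim by -1.2 mm in x and -0.8° about x, and advance until the tip is nearly at the mouth.

Call:
arm_command(
  rows=[-0.12,0,0.5,-0.8,0,0,-1,-0.12,0,1.5,-0.8,0,0,-1,-0.12,0,2.5,-0.8,0,0,-1,-0.12,0,3.2,-0.8,0,0,-1,-0.12,0,3.6,-0.8,0,0,-1,-0.12,0,3.6,-0.8,0,0,-1,-0.12,0,3.6,-0.8,0,0,-1],
)

```text
time: 7.03
ee_pos: [0.6143, 0.1526, 0.2455]
tcp_rot: [-130.8, -0.1, 4.5]
wrist_force: [0.2, 1.0, -1.4]
opening: 0.0167
```

```bash
python3 - <<'E'
from ov import *
np.set_printoptions(precision=4,suppress=True)
C=snap('side','side5.png');o=sensors.get_obs();print(o['ee_pos'],o['tcp_rot'],o['wrist_force'],o['torque'])
p,R=gpose([.6085,.2345,.105],94.5,.004);print(delta(o['ee_pos'],o['tcp_rot'],p,R))
im0=cv2.resize(C['pixels'][150:195,320:360],None,fx=13,fy=13,interpolation=cv2.INTER_CUBIC)
C['pixels']=np.clip(C['pixels'].astype(float)*1.7,0,255).astype(np.uint8)
ov(C,o,320,150,40,45,13,'ov5.png')
cv2.imwrite('pics/ov5.png',np.hstack([cv2.imread('pics/ov5.png')[:,60:440],im0[:,60:440]]))
E
```

```text
[0.6144 0.1524 0.2458] [-130.7747   -0.1025    4.4583] [-0.9531  0.225  -0.7467] [ 0.7334  0.1095 -0.018 ]
(array([0.05, 0.09, 0.06]), array([ 0.77, -0.1 ,  0.05]))
```

View pics/ov5.png

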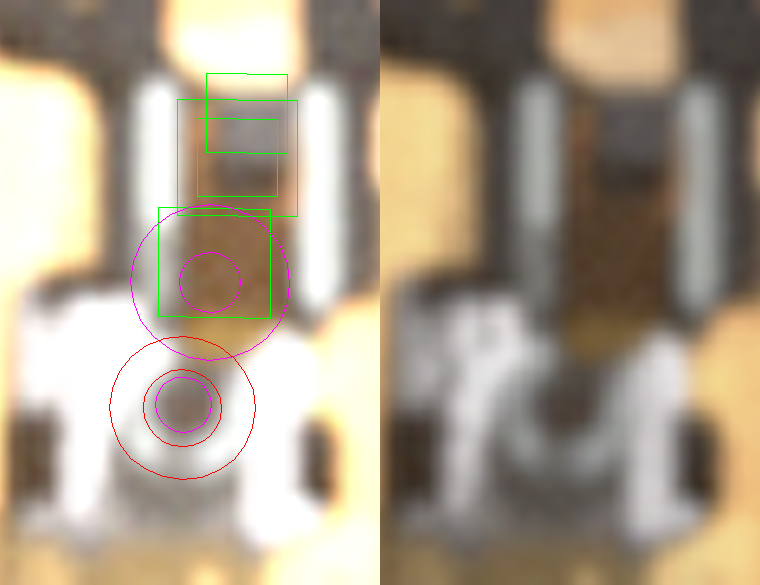

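The tip is at the bore: predicted tip circle (183,405), bore centre (183,408). Entering slowly.

Call:
arm_command(
  rows=[-0.03,0.03,0.4,0,0,0,-1,-0.03,0.03,0.8,0,0,0,-1,-0.03,0.03,1.2,0,0,0,-1,-0.03,0.03,1.6,0,0,0,-1,-0.03,0.03,1.6,0,0,0,-1],
)

```text
time: 7.5
ee_pos: [0.6131, 0.1649, 0.2341]
tcp_rot: [-130.8, -0.1, 4.5]
wrist_force: [0.1, 0.8, -0.8]
opening: 0.0171
```

```bash
cat > st.py <<'E'
from h import *
np.set_printoptions(precision=4,suppress=True)
o=sensors.get_obs();R=Rt(o['tcp_rot']);print(o['time'],o['ee_pos'],o['tcp_rot'],'F tool',R.inv().apply(o['wrist_force']),'T tool',R.inv().apply(o['torque']),'dq lim',o['q'])
p,R=gpose([.6085,.2345,.105],94.5,0);d=delta(o['ee_pos'],o['tcp_rot'],p,R);print('to tip-at-mouth',d,' => to collar z',d[0][2]+10)
E
python3 st.py
```

```text
7.5 [0.6131 0.1649 0.2341] [-130.7728   -0.0528    4.4692] F tool [0.1462 0.0649 1.153 ] T tool [0.9739 0.029  0.0541] dq lim [ 26.724   28.2368  24.4865 104.2924 -37.2057 118.3924]
to tip-at-mouth (array([ 0.09,  0.02, -1.25]), array([ 0.77, -0.06,  0.02]))  => to collar z 8.75
```

Call:
arm_command(
  rows=[0,-0.01,0.6,0,0,0,-1,0,-0.02,1.2,0,0,0,-1,0,-0.02,1.8,0,0,0,-1,0,-0.03,2.4,0,0,0,-1,0,-0.04,3,0,0,0,-1,0,-0.04,3,0,0,0,-1],
)

```text
time: 8.0
ee_pos: [0.6112, 0.1882, 0.2144]
tcp_rot: [-130.8, -0.0, 4.5]
wrist_force: [-1.1, 1.8, -1.4]
opening: 0.0169
```

```bash
python3 st.py
```

```text
8.0 [0.6112 0.1882 0.2144] [-130.7784   -0.0368    4.4885] F tool [-0.9673 -0.1714  2.3699] T tool [ 0.9932 -0.0035  0.0045] dq lim [ 28.5396  30.1786  24.9026 104.0617 -36.6289 120.5202]
to tip-at-mouth (array([ 0.09,  0.06, -4.31]), array([ 0.78, -0.03,  0.02]))  => to collar z 5.69
```

Call:
arm_command(
  rows=[0,-0.01,0.6,0,0,0,-1,0,-0.02,1.2,0,0,0,-1,0,-0.02,1.8,0,0,0,-1,0,-0.03,2.4,0,0,0,-1,0,-0.04,3,0,0,0,-1,0,-0.05,3.6,0,0,0,-1,0,-0.06,4.2,0,0,0,-1,0,-0.06,4.6,0,0,0,-1,0,-0.06,4.6,0,0,0,-1],
)

```text
time: 8.75
ee_pos: [0.6086, 0.223, 0.1852]
tcp_rot: [-130.8, -0.1, 4.5]
wrist_force: [-1.0, 0.5, -1.2]
opening: 0.0165
```

```bash
python3 st.py; python3 - <<'E'
from ov import *
C=snap('side','side6.png');o=sensors.get_obs()
C['pixels']=np.clip(C['pixels'].astype(float)*1.5,0,255).astype(np.uint8)
ov(C,o,310,145,60,60,10,'ov6.png')
E
```

```text
8.75 [0.6086 0.223  0.1852] [-130.7746   -0.0517    4.4784] F tool [-0.945   0.5134  1.239 ] T tool [ 1.0554 -0.0849  0.1589] dq lim [ 31.1557  33.3862  26.081  103.8205 -35.7232 123.5743]
to tip-at-mouth (array([ 0.09,  0.12, -8.87]), array([ 0.77, -0.05,  0.03]))  => to collar z 1.1300000000000008
```

View pics/ov6.png

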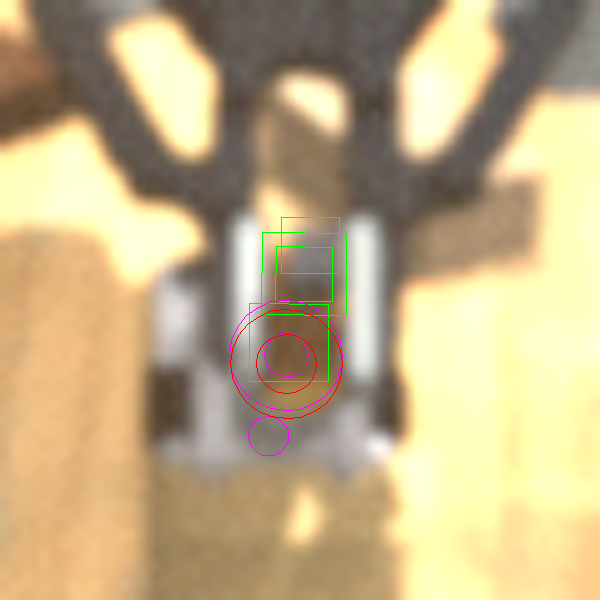

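The rod is about 89 mm in with no binding. Now the last centimetre, gently.

Call:
arm_command(
  rows=[0,0,0.3,0,0,0,-1,0,-0.01,0.6,0,0,0,-1,0,-0.01,0.8,0,0,0,-1,0,-0.01,0.9,0,0,0,-1,0,-0.01,1.0,0,0,0,-1,0,-0.01,1.0,0,0,0,-1],
)

```text
time: 9.3
ee_pos: [0.6082, 0.23, 0.1796]
tcp_rot: [-130.8, -0.1, 4.5]
wrist_force: [-0.8, 0.6, -1.6]
opening: 0.0172
```

```bash
python3 st.py
```

```text
9.3 [0.6082 0.23   0.1796] [-130.7668   -0.0945    4.4504] F tool [-0.7305  0.804   1.5597] T tool [ 0.9378 -0.1071  0.1624] dq lim [ 31.6635  34.0679  26.4204 103.7977 -35.5403 124.1941]
to tip-at-mouth (array([ 0.09,  0.16, -9.77]), array([ 0.77, -0.1 ,  0.04]))  => to collar z 0.23000000000000043
```

Call:
arm_command(
  rows=[0,0,0.1,0,0,0,-1,0,0,0.2,0,0,0,-1,0,0,0.3,0,0,0,-1,0,0,0.3,0,0,0,-1],
)

```text
time: 9.63
ee_pos: [0.608, 0.2323, 0.1776]
tcp_rot: [-130.8, -0.1, 4.4]
wrist_force: [-0.8, 1.2, -1.2]
opening: 0.0169
```

```bash
python3 st.py
```

```text
9.6333 [0.608  0.2323 0.1776] [-130.7708   -0.0985    4.4488] F tool [-0.7517  0.0784  1.6819] T tool [ 0.9435 -0.1303  0.16  ] dq lim [ 31.8269  34.2955  26.5196 103.7785 -35.4849 124.3851]
to tip-at-mouth (array([  0.08,   0.15, -10.07]), array([ 0.77, -0.1 ,  0.04]))  => to collar z -0.07000000000000028
```

Call:
arm_command(
  rows=[0,0,0.1,0,0,0,-1,0,0,0.2,0,0,0,-1,0,0,0.3,0,0,0,-1,0,0,0.3,0,0,0,-1],
)

```text
time: 9.97
ee_pos: [0.6081, 0.2327, 0.1773]
tcp_rot: [-131.0, -0.1, 4.4]
wrist_force: [-1.4, -11.7, 8.6]
opening: 0.0168
```

```bash
python3 st.py
```

```text
9.9667 [0.6081 0.2327 0.1773] [-130.9774   -0.1217    4.4378] F tool [ -2.296    1.1147 -14.3885] T tool [-1.7691 -0.2047  0.5379] dq lim [ 31.8982  34.4522  26.6482 103.931  -35.6347 124.5675]
to tip-at-mouth (array([  0.08,   0.2 , -10.11]), array([ 0.98, -0.13,  0.05]))  => to collar z -0.10999999999999943
```

The axial force jumped to about -16 N with motion stopped, so the collar is seated. I'll hold, then check by camera.

Call:
arm_command(
  rows=[0,0,0.05,0,0,0,-1,0,0,0.05,0,0,0,-1,0,0,0.05,0,0,0,-1,0,0,0.05,0,0,0,-1],
)

```text
time: 10.3
ee_pos: [0.6081, 0.2327, 0.1773]
tcp_rot: [-131.0, -0.1, 4.4]
wrist_force: [-2.0, -13.0, 9.1]
opening: 0.0169
```

```bash
python3 st.py; python3 - <<'E'
from ov import *
C=snap('side','side7.png');o=sensors.get_obs()
C['pixels']=np.clip(C['pixels'].astype(float)*1.5,0,255).astype(np.uint8)
ov(C,o,310,145,60,60,10,'ov7.png')
E
```

```text
10.3 [0.6081 0.2327 0.1773] [-130.9881   -0.1221    4.4266] F tool [ -2.9682   1.4864 -15.6699] T tool [-2.1472 -0.2423  0.6396] dq lim [ 31.9026  34.4687  26.6644 103.9482 -35.638  124.5898]
to tip-at-mouth (array([  0.08,   0.2 , -10.12]), array([ 0.99, -0.14,  0.05]))  => to collar z -0.11999999999999922
```

View pics/ov7.png

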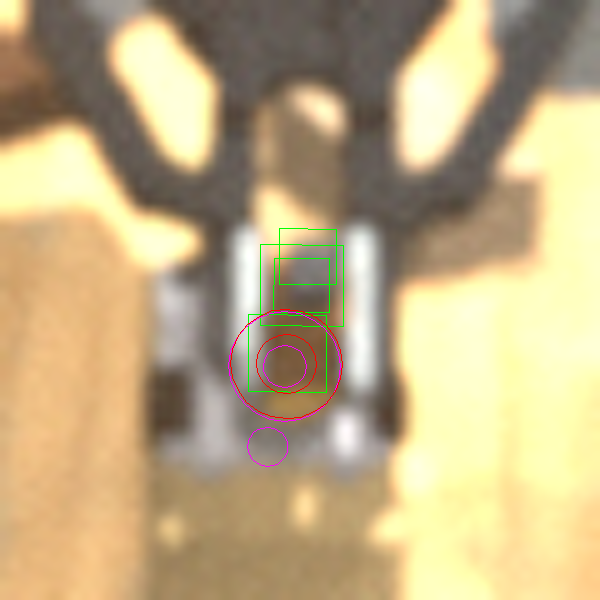

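The collar circle coincides with the mouth circle, centre about (286,364): seated. Drawing it straight out, 13 cm.

Call:
arm_command(
  rows=[0,0,-0.4,0,0,0,-1,0,0.02,-1.2,0,0,0,-1,0,0.03,-2.4,0,0,0,-1,0,0.05,-3.6,0,0,0,-1,0,0.07,-4.8,0,0,0,-1,0,0.08,-6,0,0,0,-1,0,0.1,-7.5,0,0,0,-1,0,0.12,-9,0,0,0,-1,0,0.14,-10.5,0,0,0,-1,0,0.16,-12,0,0,0,-1,0,0.18,-13.5,0,0,0,-1,0,0.18,-14,0,0,0,-1],
)

```text
time: 11.35
ee_pos: [0.6162, 0.1259, 0.268]
tcp_rot: [-130.8, -0.2, 4.4]
wrist_force: [0.6, -0.5, -0.5]
opening: 0.0165
```

Call:
arm_command(
  rows=[0,0,0,0,0,0,-1,0,0,0,0,0,0,-1,0,0,0,0,0,0,-1],
)

```text
time: 11.6
ee_pos: [0.6159, 0.1283, 0.2648]
tcp_rot: [-130.8, -0.0, 4.5]
wrist_force: [-0.7, -1.2, -1.5]
opening: 0.0169
```

```bash
python3 st.py; python3 - <<'E'
from ov import *
C=snap('side','side8.png');o=sensors.get_obs()
C['pixels']=np.clip(C['pixels'].astype(float)*1.5,0,255).astype(np.uint8)
ov(C,o,300,120,80,80,7,'ov8.png')
# next: level, tip over tile
tile=np.array([.382,.316])
p,R=gpose([.382,.316,.156],90,0,down=0)
print(p,delta(o['ee_pos'],o['tcp_rot'],p,R))
p2=p+[0,0,.08]; print('high',delta(o['ee_pos'],o['tcp_rot'],p2,R))
E
```

```text
11.6 [0.6159 0.1283 0.2648] [-130.7763   -0.0475    4.4633] F tool [-0.7683  1.8435  0.0879] T tool [0.7223 0.0111 0.0147] dq lim [ 23.7804  25.5416  24.3555 104.6957 -38.0644 114.8445]
to tip-at-mouth (array([ 0.09, -0.05,  3.53]), array([ 0.78, -0.06,  0.01]))  => to collar z 13.53
[0.382 0.167 0.21 ] (array([-23.02,   0.42,   7.86]), array([40.76,  4.27,  1.63]))
high (array([-23.01,  -5.64,   2.63]), array([40.76,  4.27,  1.63]))
```

View pics/ov8.png

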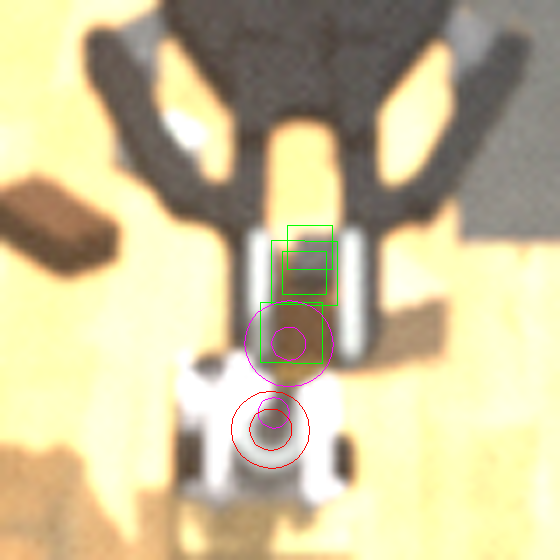

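The tip is about 35 mm clear of the mouth and still gripped. Levelling and moving over to the tile.

Call:
arm_command(
  rows=[-1.5,-0.8,0,4.1,0.4,0.2,-1,-4,-1.5,0.2,8.2,0.8,0.3,-1,-6.9,-2,0.8,12.2,1.3,0.5,-1,-9.2,-2.4,1.1,16.3,1.7,0.7,-1,-11.5,-2.8,1.3,20.4,2.1,0.8,-1,-13.8,-3.4,1.6,24.5,2.6,1,-1,-16.1,-4,1.8,28.5,3,1.1,-1,-18.4,-4.5,2.1,32.6,3.4,1.3,-1,-20.7,-5.1,2.4,36.7,3.8,1.5,-1,-23,-5.6,2.6,40.8,4.3,1.6,-1,-23,-5.6,2.6,40.8,4.3,1.6,-1,-23,-5.6,2.6,40.8,4.3,1.6,-1],
)

```text
time: 12.65
ee_pos: [0.3817, 0.1661, 0.291]
tcp_rot: [-90.0, -0.2, -0.0]
wrist_force: [0.5, -0.6, -1.2]
opening: 0.017
```

```bash
python3 - <<'E'
from ov import *
np.set_printoptions(precision=4,suppress=True)
o=sensors.get_obs();p,R=gpose([.382,.316,.156],90,0,down=0)
print(o['ee_pos'],o['tcp_rot'],delta(o['ee_pos'],o['tcp_rot'],p,R))
c=snap('top','top9.png');c2=snap('side','side9.png')
cv2.imwrite('pics/t9.png',cv2.resize(c['pixels'][190:320,200:360],None,fx=4,fy=4))
for n in('top','side'):
  print([(x['location'],x['conf']) for x in models.spot_point('gauge_tip',n)])
E
python3 rod.py
```

```text
[0.3817 0.1661 0.291 ] [-89.9605  -0.186   -0.0037] (array([0.  , 8.1 , 0.09]), array([-0.04, -0.  ,  0.19]))
[([238.3, 274.9], 0.49)]
[([244.8, 107.3], 0.58)]
top 55 slope deg x,y [1.6303 2.2281] offset at z=.1 mm [-1.3656 -3.0072] tip z top [0.1458 0.146  0.1462 0.1478 0.1479 0.148 ]
side 35 slope deg x,y [-2.2019 -1.6104] offset at z=.1 mm [2.5463 1.4339] tip z top [0.1391 0.1422 0.1427 0.1434 0.1443 0.1471]
```

View pics/t9.png

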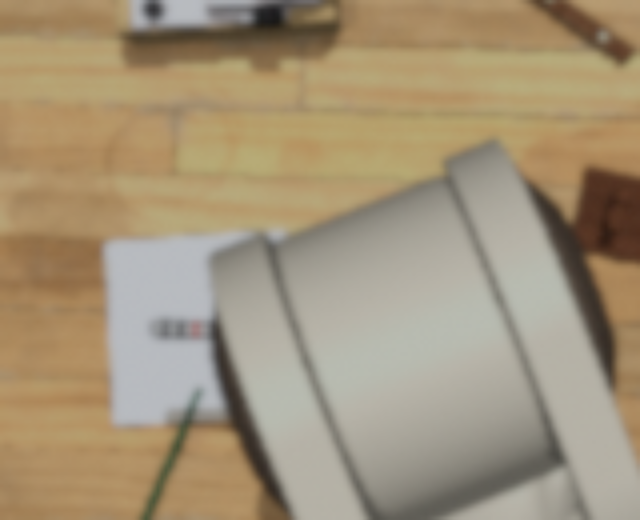

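The tip shows over the tile at crop (155,328), and the rod is level within about 2°. Lowering 8 cm.

Call:
arm_command(
  rows=[0,1,0,0,0,0,-1,0,2.5,0,0,0,0,-1,0,4,0,0,0,0,-1,0,5.5,0,0,0,0,-1,0,7,0,0,0,0,-1,0,7.8,0,0,0,0,-1,0,8.1,0,0,0,0,-1,0,8.1,0,0,0,0,-1,0,8.1,0,0,0,0,-1,0,8.1,0,0,0,0,-1,0,8.1,0,0,0,0,-1,0,8.1,0,0,0,0,-1],
)

```text
time: 13.85
ee_pos: [0.3826, 0.1663, 0.2101]
tcp_rot: [-89.9, -0.1, -0.0]
wrist_force: [0.1, -0.1, -1.0]
opening: 0.0172
```

```bash
python3 - <<'E'
from ov import *
np.set_printoptions(precision=4,suppress=True)
c=snap('top','top10.png');c2=snap('side','side10.png')
o=sensors.get_obs();print(o['ee_pos'],o['tcp_rot'],o['qd'],o['opening'],o['wrist_force'])
cv2.imwrite('pics/t10.png',cv2.resize(c['pixels'][90:340,200:430],None,fx=2.4,fy=2.4))
cv2.imwrite('pics/s10.png',cv2.resize(c2['pixels'][80:320,170:450],None,fx=2.5,fy=2.5))
for n,q in(('top',c),('side',c2)):
  for t in('gauge_tip','try_square','screw_dish','glue_bottle','reading_tile'):
    print(n,t,[(np.array(x['location']),round(x['conf'],2),px2w(q,*x['location'])) for x in models.spot_point(t,n)[:1]])
E
python3 rod.py
```

```text
[0.3825 0.1663 0.2099] [-89.9291  -0.1286  -0.0422] [-0.0237 -0.0178 -0.168  -0.0506 -0.0116 -0.0191] 0.016732622021043784 [ 0.615   0.4988 -1.7718]
top gauge_tip [(array([240.5, 272.3]), 0.44, array([0.3796, 0.3412, 0.0071]))]
top try_square [(array([356.4, 176.3]), 0.63, array([ 0.6433,  0.0429, -0.006 ]))]
top screw_dish [(array([324.3, 141.4]), 0.98, array([0.735 , 0.1317, 0.0044]))]
top glue_bottle [(array([384.2, 145.7]), 0.74, array([ 0.7132, -0.0225,  0.0571]))]
top reading_tile [(array([251.7, 271.9]), 0.87, array([0.3822, 0.2929, 0.1616]))]
side gauge_tip [(array([246.2, 143.6]), 0.63, array([0.4142, 0.1595, 0.2249]))]
side try_square [(array([344.6, 267.3]), 0.63, array([ 0.6342,  0.0502, -0.0012]))]
side screw_dish [(array([387.7, 246.4]), 0.93, array([0.726 , 0.1148, 0.013 ]))]
side glue_bottle [(array([384.6, 297.1]), 0.87, array([ 0.7139, -0.0538,  0.015 ]))]
side reading_tile [(array([251.2, 199.7]), 0.62, array([0.3869, 0.2948, 0.0043]))]
top 57 slope deg x,y [-1.5705 -0.6984] offset at z=.1 mm [ 1.4953 -0.6022] tip z top [0.1462 0.1466 0.1468 0.1468 0.1493 0.1497]
side 31 slope deg x,y [-1.5961 -2.9184] offset at z=.1 mm [3.5911 2.7087] tip z top [0.1363 0.139  0.1391 0.1405 0.1422 0.1436]
```

View pics/t10.png

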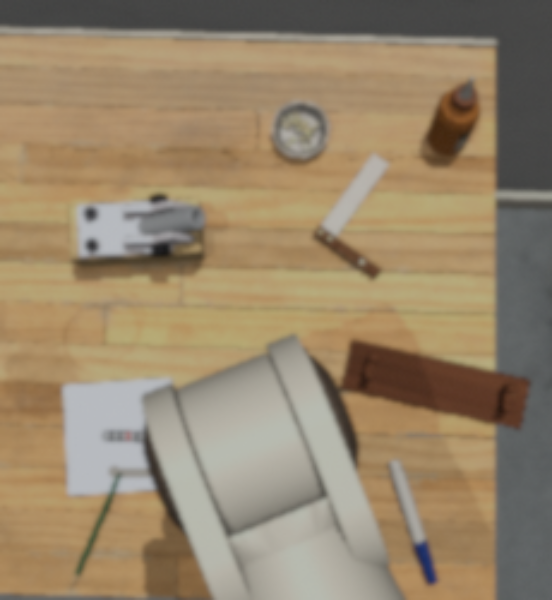

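View pics/s10.png

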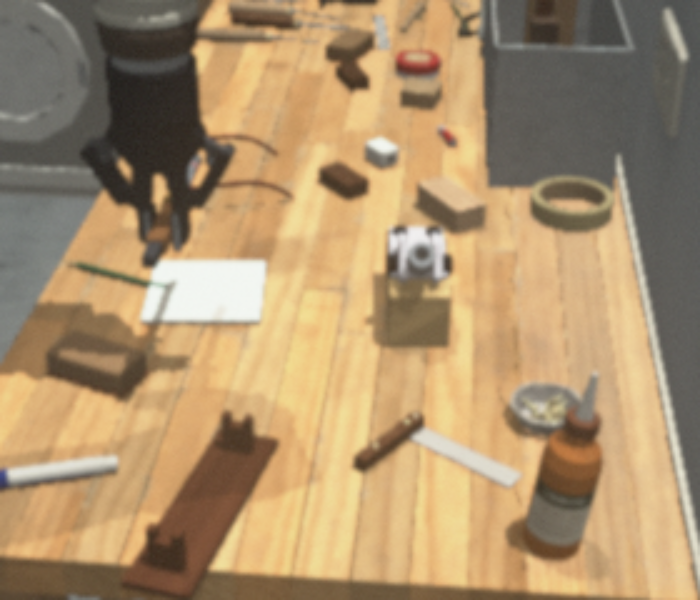

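The tip is over the tile (top view crop (103,435), tile (65–170, 380–495)), and the bystanders haven't moved. Handing in.

```bash
python3 -c "
from workcell import bot,sensors
print(bot.job_done()); o=sensors.get_obs();print(o['time'],o['ee_pos'],o['opening'])"
```

```text
the job is handed in; nothing more can be done
None
the job is handed in; nothing more can be done
```

I gripped the gauge by its handle and slid it into the guide tube until the collar stopped against the mouth. I then drew it out about 35 mm clear and am holding it level over the tile. I handed the job in at about 14 s and got no verdict back.

**Seating:** the push along the tube rose to about 16 N and the motion stopped. My estimate put the collar within about 1 mm of the mouth, and the camera overlay agreed.

**Final hold:**
- **Tip:** its estimated position is (0.382, 0.315, 0.156) m, about 15 cm above the tile and near its centre.
- **Level and still:** the tool is level to 0.1° and at rest, with 17 mm between the fingers on the handle.
- **Bystanders:** all three show in the same place as at the start, within what the cameras can resolve.

**Checks that disagreed:**
- **Rod tilt:** the depth fits gave about 0.7° from the top camera and 3° from the side. The side view was partly blocked. Both are inside the 8.6° limit.
- **Tip detection:** the network's tip point in the final side picture was on a visible bit of the gripper or gauge rather than the hidden tip. I judged the tip position from the top picture and the arm's own readings instead.

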